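# Put two condiment pots back on their own coasters under the splatter guard

### The job

The round jar and the square jar have been put back on each other's coasters. Swap them, parking one on the empty lid rest meanwhile, so that the round jar ends in the middle of the round coaster and the square jar in the middle of the square coaster with its sides parallel to the coaster's edges. Set them down gently and upright each time, and leave the clipped splatter guard above them and everything else on the table where they are.

Things in the scene. Friction and masses are not known exactly. Their poses are not given: they have to be found in the camera images.
- round_jar: loose white ceramic jar, a cylinder 54 mm across with straight sides from 4 to 56 mm height, then a flat steel lid 55 mm across up to 65 mm and a small ball knob up to 77 mm; about 0.24 kg (0.17 to 0.34). The lid is fixed to it. Origin: centre of its foot; z up its axis. It starts standing on the square coaster
- square_jar: loose white ceramic square caddy, 50 x 50 mm, 88 mm tall, then a fixed flat steel lid 51 x 51 mm up to 100 mm and a small button up to 106 mm; about 0.30 kg (0.21 to 0.42). Origin: centre of its foot; z up its axis, x and y square to its faces. It starts standing on the round coaster; its x axis is within 0.35 rad of guard_hinge's x axis
- round_coaster: round cork coaster 88 mm across, 5 mm thick, flat, does not slip (fixed). Origin: centre of its underside, on the table. The round jar belongs on it
- square_coaster: square cork coaster 86 x 86 mm, 5 mm thick, flat, does not slip (fixed). Origin: centre of its underside, on the table; x and y square to its edges. The square jar belongs on it
- lid_rest: empty red ceramic lid rest (fixed): round dish, flat floor 102 mm across lying 8 mm above the table, rim 114 mm across and 12 mm high; on its +x side a drip lip 30 mm wide reaching 79 mm from the centre and two lugs 18 mm high. Origin: centre of its underside, on the table
- guard (a joint): lean of the wire-mesh splatter guard (rad): 0 upright, growing as it leans towards the robot, over the row. A flat sheet 460 mm wide, 300 mm long, 8 mm thick, hinged along the cooker's front edge; a spring clip at its side holds it at 0.60 to 0.70. A push of more than about 5 N at its top edge makes it slip
- guard_hinge (a point): middle of the guard's hinge line, at the front edge of a fixed induction cooker with a pot (fixed directions: x points away from the robot, within 0.15 rad; y along the hinge). 78 mm above the table. The two coasters and the lid rest stand in a row along y, about 150 mm apart, in any order, 149 mm (about 6 mm more or less) before this line, all under the guard
- guard_top (a point): middle of the guard's top edge, 307 to 326 mm above the table and 20 to 45 mm nearer the robot than the row: a tool pointing straight down at the jars would strike the guard; one tilted about as much as the guard (body leaning back to the robot, fingers reaching forward and down) passes beneath it
- glass_dish: loose clear glass dish, 100 mm across, 32 mm high, on the table in front of the row; stays there. Origin: centre of its underside
- tong: loose tong lying at the right of the row, 230 mm long, up to 62 mm wide, 18 mm high, steel with green silicone tips; stays there. Origin: its middle, on the table; x along it
- spoon_cup: loose steel cup 72 mm across and 100 mm high with four steel spoons in it, bowls up, 175 mm high in all and 95 mm across at the top; one piece; at the row's left; stays there. Origin: centre of its underside
- sauce_bottle: loose bottle 58 mm across, 190 mm high, at the left; stays there. Origin: centre of its underside
- bowl_stack: stack of bowls, 118 mm across, 68 mm high, one piece, loose, at the row's right; stays there. Origin: centre of its underside
- chopstick_box: loose wooden box 244 x 64 mm, 42 mm high, at the left front; stays there. Origin: centre of its underside; x along it
- ladle: loose spoon-shaped ladle 260 mm long lying at the right of the cooker; stays there. Origin: its middle; x along it
There are look-alikes about, which are no part of the job. Leave any turquoise look-alike of the round_coaster alone.

How it is judged:
By the outcome, as a careful person would: the job done as asked, in the order asked, and still so for the second after the job is handed in, with the robot touching nothing.
It also fails if it takes over 72 s, if anything falls off the work surface, if the arm or the gripper's body presses on something with over 40 N, if the wrist force passes 120 N, or if a joint passes its speed limit or range.

### The arm

A 6-joint arm with a two-finger parallel gripper is mounted at the origin on the work surface. World frame = base frame: x ahead of the robot, y to its left, z up, the work surface at z = 0. Lengths are in m, angles in rad, forces in N, time in s.
With the tool pointing down it reaches from about 0.25 to 0.775 m from the base axis. Payload 4 kg.
Tool frame: the origin (TCP) lies between the finger pads, 19 mm behind the fingertips; this is the grasp point; z points along the fingers, y is the line along which they close (so a half turn about z gives the same grasp; the last joint's range is limited). The gripper opens to 94 mm and grips with 3 to 60 N. Pads are 16 mm wide; open, the fingers measure 119 mm over their backs; the gripper's body (75 mm by 177 mm) begins 78 mm behind the grasp point.
Start: joints at [-1.282, 0.087, 1.371, -0, 1.684, -0.103], TCP at [0.21, -0.508, 0.224] pointing down, gripper open.
Joint ranges: [-3.1, 3.1], [-0.76, 2.03], [0.27, 2.55], [-1.08, 4.22], [0.17, 2.65], [-2.57, 2.57]. Speed limits (rad/s): [2.79, 2.79, 3.14, 3.14, 3.14, 3.14].

### API

Orientations are given as [roll, pitch, yaw] about the fixed x, y, z axes, in that order (R = Rz(yaw) Ry(pitch) Rx(roll)).
In Python, from bench import sensors, optics, ticket gives the robot as it stands.
- The arm moves only by the tool send_rows, never from a script. Its argument "rows" is a list of rows, each a list of 6 numbers: the shift along the world's x, y, z in mm, then the turn, a rotation vector about the world's x, y, z in rad. In form: [[x, y, z, wx, wy, wz], ...]. A call has 1 to 8 rows; each row shifts and turns the commanded pose from where the row before left it; what a row does not reach is not made up. A row lasts 1/12 s, in which the tool goes at most 41.7 mm and 7.16 degrees, less where a joint would pass 70% of its speed; a pose out of reach is approached as far as the arm can. A call is refused whole if a number of a shift passes 41.7 or a number of a turn 0.125, either way. A call with a gripper value outside its range is refused whole. "grip" is the finger opening in mm, from 0 to 94, set as the call begins (left out, the last holds). The fingers move at their own pace and stop on an object; the grip force is fixed at half the most. Time passes only in rows, so rows that do not move let the fingers close. It gives the time, the measured TCP pose, the force, the opening and the grip force at its end, in the units of the state.
- sensors.get_obs(): the state, without advancing time (a new reading comes with each control period).
- optics.snapshot(name): name is "scene" or "top" or "wrist"; returns the picture (420x560x3 uint8, red, green, blue); there is no depth.
- optics.camera_model(name): a dict with "vertical_fov" (degrees; the focal length in pixels is half the picture's height over the tangent of half this angle, whatever the lens; pixels are square), "cx", "cy" (the principal point, pixels), "R" (3x3) and "t" (3): a world point X has camera coordinates R X + t. Camera axes: x right, y down, z forward; pixel columns grow to the right and rows downward; lengths in m; the calibration is good to about 2 mm. A picture is of the moment at which its call begins: read the wrist's pose just before it. camera_model takes no time and is no camera call; for the wrist camera it gives the pose at the moment of the call.
- ticket.close_job(): hands the job in; it is judged then, once.
The state is a dict: "time": time; "joint_positions": joint angles; "qvel": joint speeds; "joint_torque": joint torques, N m; "tool_pos": TCP position; "ee_rot": TCP orientation; "wrist_force": force on the tool from outside, world axes, zero at the start; "wrist_torque": the same for the moment, N m; "width": finger opening in m; "finger_force": force on a finger pad.
Only numpy, scipy, OpenCV 4.12 (cv2) and the standard library are available. Lean on these libraries where they do the work, as an engineer would, in place of code of your own. Each camera call takes 0.05 s, during which the arm holds its last target. There are 200 camera calls.

## Working session

There is one attempt and no reset: what is moved stays moved. The work goes in short steps, Python scripts to look and compute and a tool call to move; the robot and the scene stay as the last step left them, time stands still between calls to the robot, and variables do not carry over. Pictures are saved under pics/ and viewed, at most 10 in all, crops included, and the job is handed in when it is done.

Besides the shell and the picture viewer there is one more tool, called after "Request:" in YAML: its name, and indented under it one key for each argument. send_rows: Moves the arm, as the interface text tells. Its arguments: {"type":"object","properties":{"rows":{"type":"array"},"grip":{"type":"number"}},"required":["rows"]}

```bash
mkdir -p pics; ls; python3 - <<'E'
from bench import sensors, optics
import cv2,numpy as np
for n in ["scene","top"]:
    im=optics.snapshot(n); cv2.imwrite(f"pics/{n}0.png",im[:,:,::-1])
    m=optics.camera_model(n); print(n,m)
print(sensors.get_obs())
E
```

```text
pics
scene {'vertical_fov': 52.78499689954222, 'cx': 286.16159900442807, 'cy': 210.19010660211427, 'R': array([[ 3.50444216e-01, -9.36583439e-01,  5.59605420e-04],
       [-8.85349098e-01, -3.31468502e-01, -3.26014734e-01],
       [ 3.05525493e-01,  1.13754532e-01, -9.45364522e-01]]), 't': array([-0.21806075,  0.55164398,  1.10072183])}
top {'vertical_fov': 57.829373579156915, 'cx': 283.0201819050508, 'cy': 204.17720437869187, 'R': array([[-0.01836037, -0.99964934, -0.01908142],
       [-0.99404587,  0.02030092, -0.10705456],
       [ 0.10740439,  0.01700224, -0.99407003]]), 't': array([-0.00404426,  0.57045025,  1.29293963])}
{'time': 0.1, 'joint_positions': array([-1.28206738e+00,  8.78785727e-02,  1.37206943e+00, -7.99984081e-06,
        1.68360170e+00, -1.03120780e-01]), 'qvel': array([-1.20730581e-03, -1.13044155e-03, -5.14981197e-03,  1.13611770e-03,
       -2.31780709e-04,  1.24542694e-05]), 'joint_torque': array([ 2.34555773e-03, -3.41253698e+01, -3.03300726e+01,  7.20361364e-02,
        3.04913137e-02, -1.00506222e-04]), 'tool_pos': array([ 0.20989859, -0.50788735,  0.22323966]), 'ee_rot': array([-3.13964519e+00, -1.93546017e-04,  3.91848645e-01]), 'wrist_force': array([-0.69429248, -0.28350085, -0.16073229]), 'wrist_torque': array([0.01937657, 0.00154441, 0.010322  ]), 'finger_force': 0.0, 'width': 0.0939444727569291}
```

View pics/scene0.png

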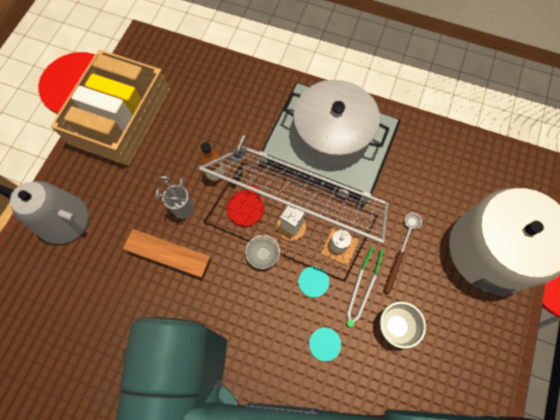

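View pics/top0.png

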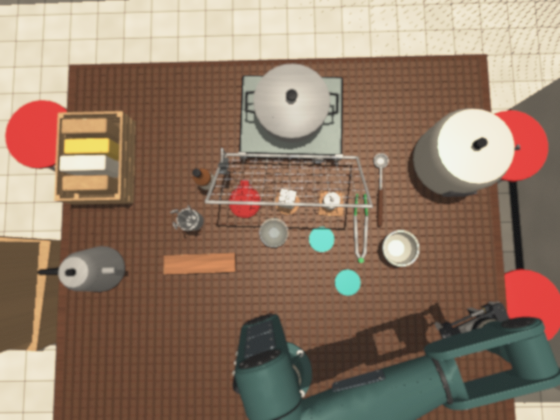

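The scene view shows a red lid rest at (245,207), the square jar at (292,218) on the round cork coaster, and the round jar at (341,240) on the square one. The guard's top edge runs from (205,168) to (385,238). Look-alikes: turquoise discs at (314,281) and (325,344), the red discs off the table, and the white bowl at (402,325). Next is a close crop.

```bash
cat > h.py <<'E'
import numpy as np, cv2
from bench import sensors, optics
def ray(m,px):
    f=210/np.tan(np.radians(m["vertical_fov"]/2)); R=np.array(m["R"]);t=np.array(m["t"])
    px=np.atleast_2d(px).astype(float)
    d=np.c_[(px[:,0]-m["cx"])/f,(px[:,1]-m["cy"])/f,np.ones(len(px))]@R
    return -R.T@t,d
def onz(m,px,z):
    c,d=ray(m,px); return c+d*((z-c[2])/d[:,2])[:,None]
def proj(m,X):
    f=210/np.tan(np.radians(m["vertical_fov"]/2)); p=np.atleast_2d(X)@np.array(m["R"]).T+m["t"]
    return np.c_[f*p[:,0]/p[:,2]+m["cx"],f*p[:,1]/p[:,2]+m["cy"]]
def tri(m1,p1,m2,p2):
    A=np.zeros((3,3));b=np.zeros(3)
    for m,p in((m1,p1),(m2,p2)):
        c,d=ray(m,p);d=d[0]/np.linalg.norm(d[0]);P=np.eye(3)-np.outer(d,d);A+=P;b+=P@c
    return np.linalg.solve(A,b)
E
python3 - <<'E'
from h import *
a=cv2.imread("pics/scene0.png")[135:275,190:400]; b=cv2.imread("pics/top0.png")[145:245,190:390]
a=cv2.resize(a,None,fx=3.8,fy=3.8,interpolation=cv2.INTER_CUBIC)
cv2.imwrite("pics/c1.png",a)
cv2.imwrite("pics/c2.png",cv2.resize(b,None,fx=4,fy=4,interpolation=cv2.INTER_CUBIC))
E
```

```text
(no output)
```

View pics/c1.png

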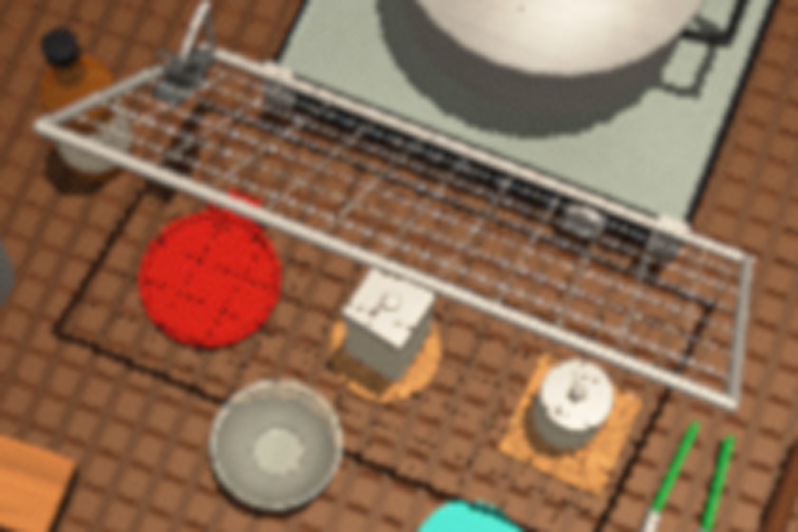

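View pics/c2.png

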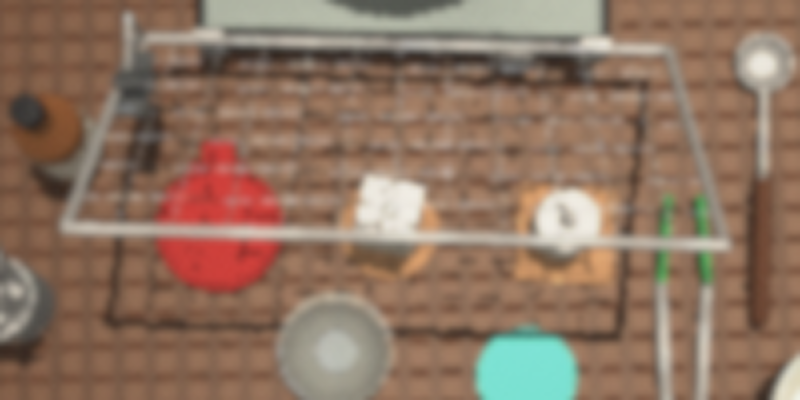

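```bash
python3 - <<'E'
from h import *
ms,mt=optics.camera_model("scene"),optics.camera_model("top")
S=lambda p:np.array(p,float)/3.8+[190,135]
T=lambda p:np.array(p,float)/4+[190,145]
for n,a,b in [("guardtopL",(40,127),(65,228)),("guardtopR",(737,403),(727,245)),("hingeL",(215,55),(140,38)),("hingeR",(750,257),(670,48)),("sqlid",(390,303),(391,206)),("knob",(577,388),(567,214)),("bottlecap",(60,48),(28,110))]:
    print(n,tri(ms,S(a),mt,T(b)).round(4))
for n,m in(("scene",ms),("top",mt)):
    im=cv2.imread(f"pics/{n}0.png"); hsv=cv2.cvtColor(im,cv2.COLOR_BGR2HSV)
    H,s,v=cv2.split(hsv)
    cork=((H>8)&(H<22)&(s>100)&(v>165)).astype(np.uint8)
    red=(((H<5)|(H>175))&(s>180)&(v>120)).astype(np.uint8)
    lid=((s<40)&(v>195)).astype(np.uint8)
    X,Y=(190,400) if n=="scene" else (225,355),(135,280) if n=="scene" else (170,225)
    for k,M,z in(("cork",cork,.005),("red",red,.010),("lid",lid,.09)):
        W=np.zeros_like(M);W[Y[0]:Y[1],X[0]:X[1]]=M[Y[0]:Y[1],X[0]:X[1]]
        W=cv2.morphologyEx(W,cv2.MORPH_CLOSE,np.ones((3,3)))
        for c in cv2.findContours(W,0,2)[0]:
            if cv2.contourArea(c)<60: continue
            P=onz(m,c[:,0],z)[:,:2].astype(np.float32)
            print(n,k,cv2.contourArea(c),cv2.boundingRect(c),"circ",np.round(cv2.minEnclosingCircle(P),4) if 0 else cv2.minEnclosingCircle(P),"rect",cv2.minAreaRect(P*1000))
print("sqlid corners scene",onz(ms,S([(376,265),(437,292),(408,345),(343,313)]),.105).round(4))
print("sqlid corners top",onz(mt,T([(362,175),(426,183),(420,237),(357,228)]),.105).round(4))
print("sqcoaster scene",onz(ms,S([(543,352),(645,395),(603,494),(500,447)]),.005).round(4))
print("sqcoaster top",onz(mt,T([(520,185),(617,190),(613,284),(514,278)]),.005).round(4))
E
```

```text
guardtopL [0.5519 0.1924 0.3018]
guardtopR [ 0.5302 -0.2638  0.31  ]
hingeL [0.7487 0.1812 0.0479]
hingeR [ 0.7216 -0.2726  0.0761]
sqlid [ 0.5899 -0.032   0.0831]
knob [ 0.5837 -0.1827  0.0575]
bottlecap [0.6609 0.2516 0.1715]
scene cork 337.0 (190, 249, 20, 28) circ ((0.37793102860450745, 0.19186155498027802), 0.043631412088871) rect ((377.77972412109375, 190.20050048828125), (66.26398468017578, 60.84852600097656), 3.382174253463745)
scene cork 376.0 (321, 228, 38, 41) circ ((0.5673818588256836, -0.1896691620349884), 0.06326986104249954) rect ((567.345703125, -187.2630157470703), (90.87174987792969, 96.3775405883789), 84.77279663085938)
scene cork 108.5 (282, 220, 24, 21) circ ((0.5744825601577759, -0.039967261254787445), 0.0424981415271759) rect ((565.8369140625, -53.581932067871094), (34.71955490112305, 84.76046752929688), 57.5833625793457)
scene red 1000.5 (226, 189, 38, 37) circ ((0.5852163434028625, 0.11925671249628067), 0.05934622138738632) rect ((583.4207153320312, 118.72332763671875), (112.18152618408203, 113.4752197265625), 67.5599365234375)
scene lid 213.5 (333, 231, 18, 
[... 1244 characters left out ...]
(279, 189, 24, 16) circ ((0.5890452265739441, -0.04473642259836197), 0.043177735060453415) rect ((589.0944213867188, -41.46324920654297), (76.48014831542969, 50.36069107055664), 88.78579711914062)
sqlid corners scene [[ 0.6069 -0.014   0.105 ]
 [ 0.6029 -0.0632  0.105 ]
 [ 0.5573 -0.0572  0.105 ]
 [ 0.5636 -0.0044  0.105 ]]
sqlid corners top [[ 0.6136 -0.009   0.105 ]
 [ 0.6058 -0.0616  0.105 ]
 [ 0.5612 -0.0557  0.105 ]
 [ 0.5697 -0.0041  0.105 ]]
sqcoaster scene [[ 0.6187 -0.1508  0.005 ]
 [ 0.6134 -0.2366  0.005 ]
 [ 0.5272 -0.2297  0.005 ]
 [ 0.5343 -0.1439  0.005 ]]
sqcoaster top [[ 0.6166 -0.147   0.005 ]
 [ 0.6103 -0.2328  0.005 ]
 [ 0.5268 -0.2263  0.005 ]
 [ 0.5338 -0.1393  0.005 ]]
```

The crops show the lid rest, lip away from the robot, then the square jar on the round cork and the round jar on the square cork. The turquoise discs lie nearer the robot. I'm choosing the two white jars. Next I'll go to a tilted pre-grasp in front of the square jar.

Request:
send_rows:
  rows:
    - [17, 36, 0, 0, 0, -0.106]
    - [17, 36, 0, 0, 0, -0.106]
    - [17, 36, 0, 0, 0, -0.106]
    - [17, 36, 0, 0, 0, -0.106]
    - [17, 36, 0, 0, 0, -0.106]
    - [17, 36, 0, -0.0151, -0.107, 0]
    - [17, 36, 0, -0.0151, -0.107, 0]
    - [17, 36, 0, -0.0151, -0.107, 0]
  grip: 94

```text
time: 0.77
tool_pos: [0.3471, -0.2186, 0.2244]
ee_rot: [-3.141, -0.329, -0.138]
wrist_force: [0.0, 1.2, 0.6]
width: 0.0941
finger_force: 0.0
```

Request:
send_rows:
  rows:
    - [17, 36, 0, -0.0151, -0.107, 0]
    - [17, 36, 0, -0.0151, -0.107, 0]
    - [17, 36, 0, -0.0151, -0.107, 0]
    - [17, 36, 0, 0, 0, 0]
    - [0, 30, 0, 0, 0, 0]
    - [0, 0, 0, 0, 0, 0]
    - [0, 0, 0, 0, 0, 0]

```text
time: 1.35
tool_pos: [0.4117, -0.0482, 0.2238]
ee_rot: [3.139, -0.647, -0.13]
wrist_force: [-0.3, -0.5, 0.2]
width: 0.0941
finger_force: 0.0
```

```bash
python3 - <<'E'
from h import *
m=optics.camera_model("wrist");im=optics.snapshot("wrist");cv2.imwrite("pics/w1.png",im[:,:,::-1])
import pickle;pickle.dump(m,open("w1.pkl","wb"))
o=sensors.get_obs();print(o["tool_pos"],o["ee_rot"],o["joint_positions"],o["wrist_force"]);print(-m["R"].T@m["t"],m["R"][2],m["vertical_fov"])
E
```

```text
[ 0.41169205 -0.05022634  0.22387988] [ 3.13927984 -0.64690193 -0.13425   ] [-0.37251794 -0.73959679  2.10299491  0.15406066  1.14904323  1.31593908] [ 0.11282537 -0.67742624  0.64904104]
[ 0.38188598 -0.0419019   0.40348069] [ 0.34385771 -0.04642754 -0.93787332] 64.34762445559393
```

View pics/w1.png

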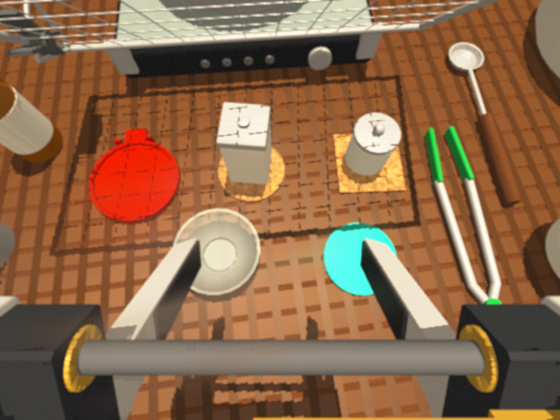

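The wrist view shows the square jar's lid at (246,122) on the round coaster (251,172), the round jar's knob at (379,128) on the square coaster (369,162), and the lid rest at (135,180). Next I'll measure them in this view.

```bash
cat > meas.py <<'E'
import sys,pickle
from h import *
from scipy.optimize import least_squares
def circfit(P,r,c0):
    s=least_squares(lambda c:np.hypot(*(P-c).T)-r,c0,loss="soft_l1",f_scale=.001); return s.x,np.abs(s.fun)
def meas(f):
    m=pickle.load(open(f+".pkl","rb")); im=cv2.imread(f"pics/{f}.png"); H,s,v=cv2.split(cv2.cvtColor(im,cv2.COLOR_BGR2HSV))
    cork=((H>8)&(H<24)&(s>100)&(v>175)).astype(np.uint8); red=(((H<6)|(H>174))&(s>190)&(v>100)).astype(np.uint8)
    white=((s<45)&(v>150)).astype(np.uint8)
    for k,M,z in(("cork",cork,.005),("red",red,.012),("white",white,.08)):
        M=cv2.morphologyEx(M,cv2.MORPH_CLOSE,np.ones((3,3)))
        P=onz(m,np.argwhere(M)[:,::-1],z); ok=(abs(P[:,0]-.585)<.09)&(abs(P[:,1]+.03)<.23)
        W=np.zeros_like(M); q=np.argwhere(M)[ok]; W[q[:,0],q[:,1]]=1
        for c in cv2.findContours(W,0,1)[0]:
            if cv2.contourArea(c)<150: continue
            h=cv2.convexHull(c)[:,0]; X=onz(m,h,z)[:,:2]; c0=X.mean(0)
            r={"cork":.044,"red":.057,"white":.0275}[k]
            print(k,cv2.contourArea(c),cv2.boundingRect(c),"circ",circfit(X,r,c0)[0].round(4),"rect",np.round(np.r_[cv2.minAreaRect((X*1000).astype(np.float32))[0],cv2.minAreaRect((X*1000).astype(np.float32))[1],cv2.minAreaRect((X*1000).astype(np.float32))[2]],1))
    return m,im
if __name__=="__main__":
    m,im=meas(sys.argv[1])
    x0,y0=int(sys.argv[2]),int(sys.argv[3])
    cv2.imwrite(f"pics/{sys.argv[1]}c.png",cv2.resize(im[y0:y0+140,x0:x0+200],None,fx=4,fy=4,interpolation=cv2.INTER_CUBIC))
E
python3 meas.py w1 212 85
```

```text
cork 177.0 (158, 214, 14, 17) circ [0.515  0.0395] rect [521.9  84.6  16.2  20.7  89.7]
cork 207.0 (217, 156, 11, 33) circ [ 0.5817 -0.0296] rect [582.    8.8  13.2  46.9  85.7]
cork 6039.5 (223, 133, 184, 99) circ [ 0.5576 -0.1581] rect [ 5.572e+02 -1.102e+02  1.245e+02  2.414e+02  2.000e-01]
red 6002.0 (89, 128, 91, 95) circ [0.583  0.1206] rect [585.9 122.8 125.3 112.6  38.8]
white 1278.5 (355, 113, 45, 39) circ [ 0.5701 -0.1779] rect [ 571.3 -176.8   49.1   49.5   43.1]
white 1748.5 (218, 103, 51, 43) circ [ 0.6031 -0.0292] rect [601.8 -29.2  53.1  52.5  77.5]
```

View pics/w1c.png

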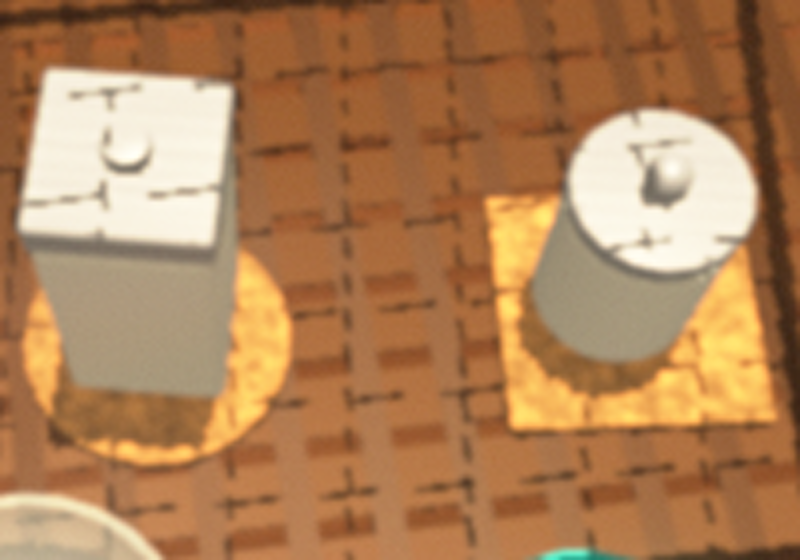

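```bash
python3 - <<'E'
from h import *
from meas import circfit
import pickle
m=pickle.load(open("w1.pkl","rb"))
g=lambda p,z:onz(m,(np.array(p,float)+.5)/4-.5+[212,85],z)[:,:2]
q=g([(46,69),(236,83),(213,243),(20,225)],.105);print("sqlid",q.round(4),q.mean(0))
def yaw(q):
    e=[q[0]-q[3],q[1]-q[2]];f=[q[0]-q[1],q[3]-q[2]]
    return [np.arctan2(a[1],a[0]) for a in e]+[np.arctan2(-a[0],a[1]) for a in f]
print(np.round(yaw(q),3))
f=g([(78,385),(222,396)],.005);print("sqfoot front",f.round(4), np.arctan2(-(f[0]-f[1])[0],(f[0]-f[1])[1]))
a=np.mean(yaw(q)); print("foot centre",f.mean(0)+.025*np.array([np.cos(a),np.sin(a)]))
l=g([(567,190),(757,190),(655,108),(665,272)],.070);print("rlid",l,circfit(l,.0275,l.mean(0)))
c=g([(23,340),(30,300),(45,420),(90,450),(160,465),(220,448),(265,405),(292,335),(284,300),(245,255)],.005);print("rcoaster",circfit(c,.044,c.mean(0)))
s=g([(487,196),(512,430),(775,424),(749,260)],.005);print("sqco",s.round(4))
e=s[0]-s[1];h=s[1]-s[2];r=s[3]-s[2]; print(np.linalg.norm(e),np.linalg.norm(h),np.arctan2(e[1],e[0]),np.arctan2(-h[0],h[1]),np.arctan2(r[1],r[0]), "centre",(s[0]+s[2])/2)
# red rim
im=cv2.imread("pics/w1.png");H,S,V=cv2.split(cv2.cvtColor(im,cv2.COLOR_BGR2HSV))
M=(((H<6)|(H>174))&(S>190)&(V>100)).astype(np.uint8);M[:142]=0;M[230:]=0;M[:,190:]=0
h=cv2.convexHull(max(cv2.findContours(M,0,1)[0],key=cv2.contourArea))[:,0];h=h[h[:,1]>146]
P=onz(m,h,.012)[:,:2];print("rest",circfit(P,.057,P.mean(0)))
E
```

```text
sqlid [[ 0.6145 -0.011 ]
 [ 0.6034 -0.061 ]
 [ 0.5558 -0.0493]
 [ 0.5674 -0.0009]] [ 0.58527758 -0.03055441]
[-0.21  -0.24  -0.218 -0.236]
sqfoot front [[ 0.5673 -0.0021]
 [ 0.5573 -0.0482]] -0.21324831026529073
foot centre [ 0.5866868  -0.03075169]
rlid [[ 0.58025392 -0.15369822]
 [ 0.57312617 -0.20821247]
 [ 0.60450159 -0.18537576]
 [ 0.55036495 -0.17562226]] (array([ 0.57733596, -0.1810396 ]), array([3.35369158e-06, 2.96236410e-06, 9.52080817e-06, 9.68917000e-06]))
rcoaster (array([ 0.58018265, -0.02867627]), array([0.00031473, 0.00084034, 0.00096977, 0.00032624, 0.00021246,
       0.00013173, 0.00083499, 0.00126025, 0.00113163, 0.00054579]))
sqco [[ 0.6201 -0.1476]
 [ 0.5333 -0.1395]
 [ 0.5243 -0.2241]
 [ 0.584  -0.231 ]]
0.08720085917302982 0.08510256011088306 -0.09353724033710605 -0.10571265859754571 -0.11422811416887671 centre [ 0.57224586 -0.18586748]
rest (array([0.58204531, 0.12030669]), array([1.80850191e-04, 1.15059346e-04, 1.88219898e-04, 2.73451762e-04,
       1.92686032e-04, 2.82130013e-04, 2.04581147e-04, 2.98983235e-04,
       3.86475946e-04, 9.41710506e-04, 1.15347950e-03, 1.18811202e-03,
       5.99384294e-04, 9.02892729e-04, 6.03366640e-04, 4.12578560e-04,
       5.05220185e-04, 7.46790023e-05, 1.96737769e-04, 5.40419064e-04,
       8.14813027e-04, 7.41081486e-04, 1.13923311e-03, 3.37157027e-04,
       3.00986831e-04, 4.64114143e-04, 1.21577824e-03, 1.39786552e-03,
       1.48262198e-03, 1.66147606e-03, 1.61782916e-03, 1.77451726e-03]))
```

Request:
send_rows:
  rows:
    - [30, 13, -18, 0, 0, -0.045]
    - [30, 13, -18, 0, 0, -0.045]
    - [31, 12, -17, 0, 0, 0]
    - [0, 0, 0, 0, 0, 0]
    - [0, 0, 0, 0, 0, 0]

```text
time: 1.82
tool_pos: [0.5013, -0.016, 0.1676]
ee_rot: [3.138, -0.638, -0.229]
wrist_force: [-0.4, -0.3, -0.0]
width: 0.0938
finger_force: 0.0
```

```bash
cat > go.py <<'E'
import sys,numpy as np
from scipy.spatial.transform import Rotation as R
from bench import sensors
# target x y z(m) tilt yaw -> remaining shift mm, rotvec
x,y,z,t,p=map(float,sys.argv[1:6])
o=sensors.get_obs(); r=o["ee_rot"]
print("dmm",((np.array([x,y,z])-o["tool_pos"])*1000).round(1),"rot",(R.from_euler("xyz",[np.pi,-t,p])*R.from_euler("xyz",r).inv()).as_rotvec().round(4),"j",o["joint_positions"].round(2),"F",o["wrist_force"].round(1),"w",o["width"].round(4),"t",o["time"])
E
python3 go.py .5855 -.0307 .060 .65 -.225
```

```text
Traceback (most recent call last):
  File "go.py", line 7, in <module>
    print("dmm",((np.array([x,y,z])-o["tool_pos"])*1000).round(1),"rot",(R.from_euler("xyz",[np.pi,-t,p])*R.from_euler("xyz",r).inv()).as_rotvec().round(4),"j",o["joint_positions"].round(2),"F",o["wrist_force"].round(1),"w",o["width"].round(4),"t",o["time"])
                                                                                                                                                                                                                                ^^^^^^^^^^^^^^^^
AttributeError: 'float' object has no attribute 'round'
```

```bash
sed -i 's/o\["width"\].round(4)/round(o["width"],4)/' go.py; python3 go.py .5855 -.0307 .060 .65 -.225
```

```text
dmm [  84.2  -14.7 -107.6] rot [ 0.0001 -0.0124  0.0057] j [-0.09 -0.43  2.06 -0.11  0.89  1.76] F [-0.4 -0.3 -0. ] w 0.0938 t 1.8167
```

Request:
send_rows:
  rows:
    - [16, -3, -20, 0, -0.012, 0.005]
    - [16, -3, -20, 0, 0, 0]
    - [16, -3, -20, 0, 0, 0]
    - [16, -3, -20, 0, 0, 0]
    - [13, -2, -17, 0, 0, 0]
    - [7, -1, -10, 0, 0, 0]
    - [0, 0, 0, 0, 0, 0]

```text
time: 2.4
tool_pos: [0.5849, -0.0326, 0.0635]
ee_rot: [-3.14, -0.656, -0.229]
wrist_force: [0.2, 0.0, -0.1]
width: 0.0943
finger_force: 0.0
```

```bash
python3 go.py .5855 -.0307 .060 .65 -.225; python3 - <<'E'
from h import *
import pickle
m=optics.camera_model("wrist");im=optics.snapshot("wrist");cv2.imwrite("pics/w2.png",im[:,:,::-1]);pickle.dump(m,open("w2.pkl","wb"))
E
```

```text
dmm [ 0.6  1.9 -3.5] rot [0.0005 0.0059 0.0032] j [-0.11 -0.1   2.04 -0.13  0.56  1.78] F [ 0.2  0.  -0.1] w 0.0943 t 2.4
```

View pics/w2.png

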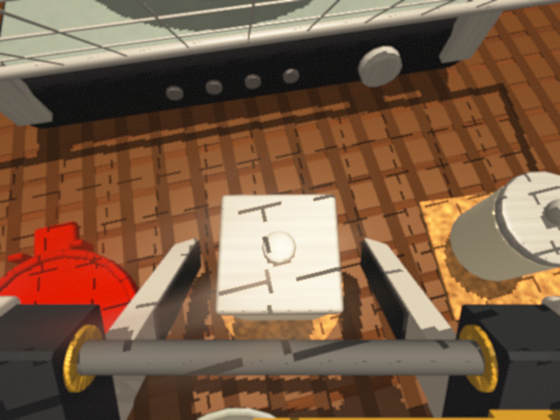

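The jar's lid at (280,255) sits centred and square between the fingers at about 198 and 363. Closing now.

Request:
send_rows:
  rows:
    - [0, 0, 0, 0, 0, 0]
    - [0, 0, 0, 0, 0, 0]
    - [0, 0, 0, 0, 0, 0]
    - [0, 0, 0, 0, 0, 0]
    - [0, 0, 0, 0, 0, 0]
    - [0, 0, 0, 0, 0, 0]
    - [0, 0, 0, 0, 0, 0]
    - [0, 0, 0, 0, 0, 0]
  grip: 40

```text
time: 3.12
tool_pos: [0.5858, -0.0292, 0.0653]
ee_rot: [-3.14, -0.659, -0.223]
wrist_force: [-1.8, -1.3, 3.4]
width: 0.051
finger_force: 30.0
```

Request:
send_rows:
  rows:
    - [0, 0, 3, 0, 0, 0]
    - [0, 0, 8, 0, 0, 0]
    - [0, 0, 12, 0, 0, 0]
    - [0, 0, 12, 0, 0, 0]
    - [0, 0, 5, 0, 0, 0]
    - [0, 0, 0, 0, 0, 0]
    - [0, 0, 0, 0, 0, 0]

```text
time: 3.7
tool_pos: [0.5851, -0.0289, 0.1041]
ee_rot: [-3.14, -0.657, -0.224]
wrist_force: [0.0, -0.1, -3.7]
width: 0.051
finger_force: 30.0
```

```bash
python3 go.py .582 .120 .1035 .65 -.225
```

```text
dmm [ -3.1 148.9  -0.6] rot [-0.      0.0072 -0.0022] j [-0.11 -0.16  2.   -0.11  0.65  1.76] F [ 0.  -0.1 -3.7] w 0.051 t 3.7
```

Request:
send_rows:
  rows:
    - [0, 12, 0, 0, 0, 0.02]
    - [0, 24, 0, 0, 0, 0.02]
    - [-1, 26, 0, 0, 0.007, 0.02]
    - [-1, 26, 0, 0, 0, 0.02]
    - [-1, 26, 0, 0, 0, 0.02]
    - [0, 23, 0, 0, 0, 0.02]
    - [0, 12, 0, 0, 0, 0]
    - [0, 0, 0, 0, 0, 0]

```text
time: 4.37
tool_pos: [0.5816, 0.1231, 0.1033]
ee_rot: [-3.14, -0.649, -0.099]
wrist_force: [-0.1, 0.2, -4.3]
width: 0.0507
finger_force: 30.0
```

```bash
python3 go.py .582 .120 .067 .65 -.105
```

```text
dmm [  0.4  -3.1 -36.3] rot [-0.0011 -0.0007 -0.0066] j [ 0.22 -0.11  1.96 -0.3   0.7   2.06] F [-0.1  0.2 -4.3] w 0.0507 t 4.3667
```

Request:
send_rows:
  rows:
    - [0, -2, -8, 0, 0, 0]
    - [0, 0, -12, 0, 0, 0]
    - [0, 0, -8, 0, 0, 0]
    - [0, 0, -4, 0, 0, 0]
    - [0, 0, -1.5, 0, 0, 0]
    - [0, 0, -1, 0, 0, 0]
    - [0, 0, -1, 0, 0, 0]
    - [0, 0, 0, 0, 0, 0]

```text
time: 5.03
tool_pos: [0.5829, 0.1178, 0.0697]
ee_rot: [-3.141, -0.652, -0.104]
wrist_force: [0.4, 0.3, -3.0]
width: 0.0507
finger_force: 30.0
```

Request:
send_rows:
  rows:
    - [0, 0, -0.7, 0, 0, 0]
    - [0, 0, 0, 0, 0, 0]

```text
time: 5.2
tool_pos: [0.5828, 0.118, 0.069]
ee_rot: [-3.141, -0.652, -0.103]
wrist_force: [-0.5, 0.9, -4.6]
width: 0.0503
finger_force: 30.0
```

Not touching yet, so I'll lower in small steps.

Request:
send_rows:
  rows:
    - [0, 0, -0.6, 0, 0, 0]
    - [0, 0, -0.6, 0, 0, 0]
    - [0, 0, 0, 0, 0, 0]

```text
time: 5.45
tool_pos: [0.5832, 0.1181, 0.0685]
ee_rot: [-3.141, -0.654, -0.103]
wrist_force: [-0.8, -0.1, -0.6]
width: 0.0506
finger_force: 30.0
```

Request:
send_rows:
  rows:
    - [0, 0, -0.6, 0, 0, 0]
    - [0, 0, -0.4, 0, 0, 0]
    - [0, 0, 0, 0, 0, 0]

```text
time: 5.7
tool_pos: [0.5837, 0.1182, 0.0683]
ee_rot: [-3.14, -0.655, -0.103]
wrist_force: [-4.8, -1.2, 4.6]
width: 0.0507
finger_force: 30.0
```

Request:
send_rows:
  rows:
    - [0, 0, 0, 0, 0, 0]
    - [0, 0, 0, 0, 0, 0]
    - [0, 0, 0, 0, 0, 0]
    - [0, 0, 0, 0, 0, 0]
    - [-3, 0.3, 4, 0, 0, 0]
    - [-9, 1, 12, 0, 0, 0]
    - [-18, 2, 24, 0, 0, 0]
    - [-18, 2, 24, 0, 0, 0]
  grip: 94

```text
time: 6.37
tool_pos: [0.5333, 0.123, 0.1296]
ee_rot: [3.141, -0.648, -0.103]
wrist_force: [-0.4, 0.4, -0.8]
width: 0.0929
finger_force: 0.0
```

Request:
send_rows:
  rows:
    - [-18, 2, 24, 0, 0, 0]
    - [-18, 2, 24, 0, 0, 0]
    - [0, -39, 0, 0, 0, 0]
    - [0, -39, 0, 0, 0, 0]
    - [0, -39, 0, 0, 0, 0]
    - [0, -39, 0, 0, 0, 0]
    - [0, -39, 0, 0, 0, 0]
    - [0, -39, 0, 0, 0, 0]

```text
time: 7.03
tool_pos: [0.4981, -0.1082, 0.1794]
ee_rot: [3.141, -0.654, -0.102]
wrist_force: [0.7, 0.8, 0.1]
width: 0.0937
finger_force: 0.0
```

Request:
send_rows:
  rows:
    - [0, -39, -8, 0, 0, 0]
    - [0, -20, -10, 0, 0, 0]
    - [0, 0, 0, 0, 0, 0]
    - [0, 0, 0, 0, 0, 0]

```text
time: 7.37
tool_pos: [0.4979, -0.1665, 0.1595]
ee_rot: [-3.139, -0.65, -0.107]
wrist_force: [-0.7, -0.0, 0.1]
width: 0.0941
finger_force: 0.0
```

```bash
python3 go.py .577 -.181 .043 .65 -.10; python3 - <<'E'
from h import *
import pickle
m=optics.camera_model("wrist");im=optics.snapshot("wrist");cv2.imwrite("pics/w3.png",im[:,:,::-1]);pickle.dump(m,open("w3.pkl","wb"))
E
```

```text
dmm [  79.1  -14.5 -116.5] rot [-0.0018 -0.0001  0.0055] j [-0.63 -0.37  2.03  0.39  0.93  0.9 ] F [-0.7 -0.   0.1] w 0.0941 t 7.3667
```

View pics/w3.png

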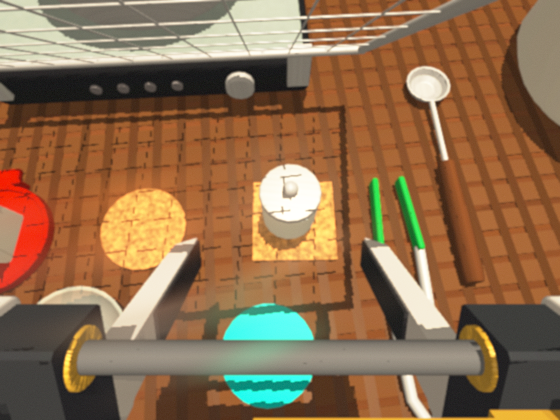

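The wrist view shows the bare round coaster at (144,229). The square coaster spans (253,182) to (338,259), with the round jar's lid at (290,195) on it. Next I'll re-measure the coasters.

```bash
python3 - <<'E'
from h import *
from meas import circfit
import pickle
m=pickle.load(open("w3.pkl","rb"));im=cv2.imread("pics/w3.png");H,s,v=cv2.split(cv2.cvtColor(im,cv2.COLOR_BGR2HSV))
cork=((H>8)&(H<24)&(s>100)&(v>175)).astype(np.uint8);cork=cv2.morphologyEx(cork,cv2.MORPH_OPEN,np.ones((3,3)))
def box(M,x0,y0,x1,y1):
    W=np.zeros_like(M);W[y0:y1,x0:x1]=M[y0:y1,x0:x1]
    c=max(cv2.findContours(cv2.morphologyEx(W,cv2.MORPH_CLOSE,np.ones((5,5))),0,1)[0],key=cv2.contourArea);print(cv2.boundingRect(c));return cv2.convexHull(c)[:,0]
P=onz(m,box(cork,90,178,186,278),.005)[:,:2];f=circfit(P,.044,P.mean(0));print("rc",f[0],f[1].max(), cv2.minEnclosingCircle((P*1000).astype(np.float32)))
h=box(cork,247,176,345,266);P=(onz(m,h,.005)[:,:2]*1000).astype(np.float32);print("sq",cv2.minAreaRect(P))
wh=((s<50)&(v>150)).astype(np.uint8);h=box(wh,255,160,325,214);P=onz(m,h,.070)[:,:2];f=circfit(P,.0275,P.mean(0));print("lid",f[0],f[1].max())
print("rest red left?",)
E
```

```text
(90, 178, 96, 92)
rc [ 0.5817511  -0.02844011] 0.0191577736364862 ((587.0482177734375, -25.69363784790039), 57.498878479003906)
(247, 180, 94, 86)
sq ((570.5607299804688, -184.31405639648438), (96.2800521850586, 92.78929138183594), 84.8179702758789)
(260, 165, 61, 49)
lid [ 0.57645735 -0.18064969] 0.0037767131931491713
rest red left?
```

Request:
send_rows:
  rows:
    - [10, -6, -16, 0, 0, 0.005]
    - [14, -3, -20, 0, 0, 0]
    - [15, -2, -21, 0, 0, 0]
    - [15, -2, -21, 0, 0, 0]
    - [14, -2, -20, 0, 0, 0]
    - [10, 0, -14, 0, 0, 0]
    - [1, 0, -1, 0, 0, 0]
    - [0, 0, 0, 0, 0, 0]

```text
time: 8.08
tool_pos: [0.5779, -0.1783, 0.0469]
ee_rot: [-3.14, -0.65, -0.095]
wrist_force: [-0.3, -0.2, 1.0]
width: 0.0941
finger_force: 0.0
```

```bash
python3 go.py .577 -.181 .045 .65 -.10
```

```text
dmm [-0.9 -2.7 -1.9] rot [-0.0012  0.0004 -0.0059] j [-0.54 -0.03  2.01  0.47  0.62  0.82] F [-0.3 -0.2  1. ] w 0.0941 t 8.0833
```

Request:
send_rows:
  rows:
    - [0, -2, -1, 0, 0, 0]
    - [0, 0, 0, 0, 0, 0]

```text
time: 8.25
tool_pos: [0.5782, -0.1826, 0.0484]
ee_rot: [3.14, -0.654, -0.096]
wrist_force: [-0.2, 0.4, 0.1]
width: 0.094
finger_force: 0.0
```

Request:
send_rows:
  rows:
    - [0, 0, 0, 0, 0, 0]
    - [0, 0, 0, 0, 0, 0]
    - [0, 0, 0, 0, 0, 0]
    - [0, 0, 0, 0, 0, 0]
    - [0, 0, 0, 0, 0, 0]
    - [0, 0, 0, 0, 0, 0]
    - [0, 0, 0, 0, 0, 0]
    - [0, 0, 0, 0, 0, 0]
  grip: 44

```text
time: 8.92
tool_pos: [0.5776, -0.183, 0.0464]
ee_rot: [-3.141, -0.652, -0.098]
wrist_force: [-0.8, -1.1, 1.8]
width: 0.0532
finger_force: 29.9
```

Request:
send_rows:
  rows:
    - [0, 0, 3, 0, 0, 0]
    - [0, 0, 8, 0, 0, 0]
    - [0, 0, 12, 0, 0, 0]
    - [0, 0, 6, 0, 0, 0]
    - [0, 0, 0, 0, 0, 0]
    - [0, 0, 0, 0, 0, 0]

```text
time: 9.42
tool_pos: [0.5777, -0.1827, 0.0758]
ee_rot: [3.142, -0.652, -0.097]
wrist_force: [-0.2, -0.2, -3.0]
width: 0.0529
finger_force: 30.0
```

```bash
python3 go.py .581 -.0286 .074 .65 -.10
python3 - <<'E'
from h import *
import pickle
m=optics.camera_model("wrist");o=sensors.get_obs();im=optics.snapshot("wrist");cv2.imwrite("pics/w4.png",im[:,:,::-1]);pickle.dump(m,open("w4.pkl","wb"))
# jar lid centre relative to TCP, lid top is ~.065 above foot
H,s,v=cv2.split(cv2.cvtColor(im[:,:,::-1].copy(),cv2.COLOR_BGR2HSV))
from meas import circfit
W=((s<50)&(v>140)).astype(np.uint8);M=np.zeros_like(W);M[170:330,205:355]=W[170:330,205:355]
c=max(cv2.findContours(M,0,1)[0],key=cv2.contourArea);print(cv2.boundingRect(c),cv2.contourArea(c))
h=cv2.convexHull(c)[:,0];z=o["tool_pos"][2]-.045+.005+.065
P=onz(m,h,z)[:,:2];print(circfit(P,.0275,P.mean(0))[0]-o["tool_pos"][:2], P.min(0),P.max(0))
E
```

```text
dmm [  3.3 154.1  -1.8] rot [ 0.0002  0.0019 -0.0026] j [-0.55 -0.07  1.98  0.43  0.68  0.86] F [-0.2 -0.2 -3. ] w 0.0529 t 9.4167
(205, 206, 150, 112) 10572.5
[-0.00021708  0.00413099] [ 0.55148107 -0.21496312] [ 0.60329113 -0.14544974]
```

View pics/w4.png

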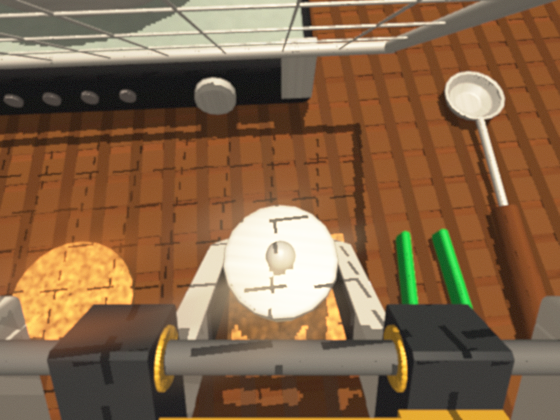

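The round jar hangs upright in the fingers with its lid at (280,262), centred. The round coaster is at (73,290).

Request:
send_rows:
  rows:
    - [0, 12, 0, 0, 0, 0]
    - [0, 24, 0, 0, 0, 0]
    - [1, 28, 0, 0, 0, 0]
    - [1, 28, 0, 0, 0, 0]
    - [1, 28, 0, 0, 0, 0]
    - [0, 23, 0, 0, 0, 0]
    - [0, 11, 0, 0, 0, 0]
    - [0, 0, 0, 0, 0, 0]

```text
time: 10.13
tool_pos: [0.5794, -0.0259, 0.0737]
ee_rot: [-3.14, -0.648, -0.095]
wrist_force: [-0.3, -0.5, -3.1]
width: 0.0535
finger_force: 30.0
```

```bash
python3 - <<'E'
from h import *
from meas import circfit
import pickle
m=optics.camera_model("wrist");o=sensors.get_obs();im=optics.snapshot("wrist");cv2.imwrite("pics/w5.png",im[:,:,::-1]);o2=sensors.get_obs()
print(o["tool_pos"],o2["tool_pos"],o["ee_rot"],o["wrist_force"])
f=pickle.load(open("w4.pkl","rb"));i4=cv2.imread("pics/w4.png")
for n,mm,I,b in(("w4 round",f,i4,(0,235,140,330)),("w3 round",pickle.load(open("w3.pkl","rb")),cv2.imread("pics/w3.png"),(92,180,192,276)),("w5",m,im[:,:,::-1].copy(),(200,150,360,330))):
    H,s,v=cv2.split(cv2.cvtColor(I,cv2.COLOR_BGR2HSV))
    C=((H>9)&(H<24)&(s>100)&(v>205)).astype(np.uint8);M=np.zeros_like(C);x0,y0,x1,y1=b;M[y0:y1,x0:x1]=C[y0:y1,x0:x1]
    M=cv2.morphologyEx(cv2.morphologyEx(M,cv2.MORPH_CLOSE,np.ones((5,5))),cv2.MORPH_OPEN,np.ones((5,5)))
    cs=cv2.findContours(M,0,1)[0]
    c=max(cs,key=cv2.contourArea);h=cv2.convexHull(c)[:,0]
    if n=="w4 round": h=h[(h[:,1]<294)&(h[:,0]>2)]
    P=onz(mm,h,.005)[:,:2];r=circfit(P,.044,P.mean(0));print(n,cv2.boundingRect(c),r[0],np.median(r[1]),r[1].max())
E
python3 go.py .581 -.0286 .047 .65 -.10
```

```text
[ 0.57941645 -0.02589066  0.07373911] [ 0.57973384 -0.0271496   0.07404647] [-3.14006356 -0.64839505 -0.09484844] [-0.27485787 -0.48413207 -3.12956161]
w4 round (15, 242, 118, 88) [ 0.58045464 -0.02858019] 0.0001307875934940632 0.0008120734089284917
w3 round (100, 188, 87, 82) [ 0.58067025 -0.02860064] 0.00038099888671372373 0.0010997557263749055
w5 (326, 293, 13, 36) [ 0.56349946 -0.01511   ] 0.0031655199488410113 0.004289772681054585
dmm [  1.3  -1.5 -27. ] rot [-0.0006 -0.0008 -0.0051] j [-0.17 -0.14  2.05  0.08  0.59  1.44] F [ 0.4 -0.  -3.1] w 0.0534 t 10.1833
```

Request:
send_rows:
  rows:
    - [1, -1.5, -6, 0, 0, 0]
    - [0, 0, -9, 0, 0, 0]
    - [0, 0, -6, 0, 0, 0]
    - [0, 0, -3, 0, 0, 0]
    - [0, 0, -1, 0, 0, 0]
    - [0, 0, -0.7, 0, 0, 0]
    - [0, 0, 0, 0, 0, 0]
    - [0, 0, 0, 0, 0, 0]

```text
time: 10.85
tool_pos: [0.5819, -0.0305, 0.05]
ee_rot: [-3.141, -0.652, -0.098]
wrist_force: [-0.7, -1.2, -2.0]
width: 0.0537
finger_force: 30.0
```

Request:
send_rows:
  rows:
    - [0, 0, -0.7, 0, 0, 0]
    - [0, 0, 0, 0, 0, 0]

```text
time: 11.02
tool_pos: [0.5818, -0.0302, 0.0493]
ee_rot: [-3.141, -0.652, -0.098]
wrist_force: [0.4, -0.3, -3.1]
width: 0.0532
finger_force: 30.0
```

Request:
send_rows:
  rows:
    - [-1, 1.2, -0.7, 0, 0, 0]
    - [0, 0, -0.6, 0, 0, 0]
    - [0, 0, 0, 0, 0, 0]
    - [0, 0, 0, 0, 0, 0]

```text
time: 11.35
tool_pos: [0.5805, -0.029, 0.0476]
ee_rot: [-3.141, -0.651, -0.098]
wrist_force: [-0.5, 0.1, -3.2]
width: 0.0534
finger_force: 30.0
```

Request:
send_rows:
  rows:
    - [0, 0, -0.6, 0, 0, 0]
    - [0, 0, 0, 0, 0, 0]

```text
time: 11.52
tool_pos: [0.5805, -0.029, 0.0469]
ee_rot: [-3.141, -0.651, -0.098]
wrist_force: [1.1, 0.5, -3.7]
width: 0.0534
finger_force: 30.0
```

Request:
send_rows:
  rows:
    - [0, 0, -0.6, 0, 0, 0]
    - [0, 0, 0, 0, 0, 0]

```text
time: 11.68
tool_pos: [0.5806, -0.0291, 0.0464]
ee_rot: [-3.141, -0.652, -0.098]
wrist_force: [-0.2, 0.4, -2.1]
width: 0.0533
finger_force: 30.0
```

Request:
send_rows:
  rows:
    - [0, 0, -0.6, 0, 0, 0]
    - [0, 0, 0, 0, 0, 0]

```text
time: 11.85
tool_pos: [0.581, -0.0291, 0.0464]
ee_rot: [-3.141, -0.653, -0.098]
wrist_force: [-0.3, 0.6, -1.3]
width: 0.0536
finger_force: 29.9
```

Request:
send_rows:
  rows:
    - [0, 0, -0.6, 0, 0, 0]
    - [0, 0, 0, 0, 0, 0]

```text
time: 12.02
tool_pos: [0.5814, -0.0292, 0.0464]
ee_rot: [-3.141, -0.654, -0.098]
wrist_force: [-2.3, -0.0, 1.2]
width: 0.0532
finger_force: 29.9
```

Request:
send_rows:
  rows:
    - [0, 0, 0, 0, 0, 0]
    - [0, 0, 0, 0, 0, 0]
    - [0, 0, 0, 0, 0, 0]
    - [0, 0, 0, 0, 0, 0]
    - [-3, 0.3, 4, 0, 0, 0]
    - [-9, 1, 12, 0, 0, 0]
    - [-18, 2, 24, 0, 0, 0]
    - [-18, 2, 24, 0, 0, 0]
  grip: 94

```text
time: 12.68
tool_pos: [0.5312, -0.0236, 0.1085]
ee_rot: [-3.141, -0.648, -0.098]
wrist_force: [-0.2, 0.4, -0.1]
width: 0.0939
finger_force: 0.0
```

Request:
send_rows:
  rows:
    - [-18, 2, 24, 0, 0, 0]
    - [-18, 2, 24, 0, 0, 0]
    - [0, 30, 10, 0, 0, 0]
    - [0, 30, 5, 0, 0, 0]
    - [0, 0, 0, 0, 0, 0]
    - [0, 0, 0, 0, 0, 0]

```text
time: 13.18
tool_pos: [0.4965, 0.042, 0.1732]
ee_rot: [-3.141, -0.653, -0.093]
wrist_force: [0.1, -1.0, -0.9]
width: 0.0939
finger_force: 0.0
```

```bash
python3 - <<'E'
from h import *
import pickle
m=optics.camera_model("wrist");im=optics.snapshot("wrist");cv2.imwrite("pics/w6.png",im[:,:,::-1]);pickle.dump(m,open("w6.pkl","wb"))
E
python3 go.py .583 .118 .0685 .65 -.10
```

```text
dmm [  86.8   77.1 -103.7] rot [ 0.0003  0.0013 -0.0044] j [ 0.01 -0.46  2.07 -0.08  0.89  1.71] F [ 0.1 -0.1  0.5] w 0.0938 t 13.2333
```

View pics/w6.png

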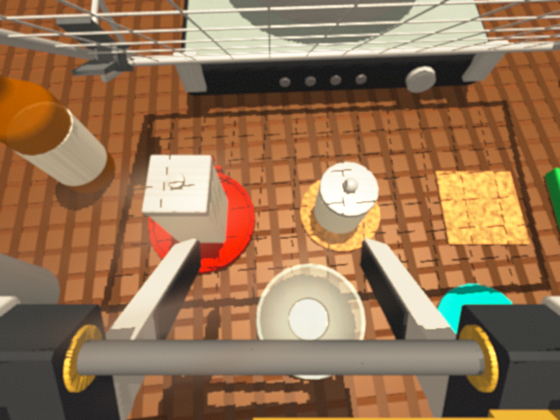

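Both jars stand upright: the square one at (180,185) on the lid rest, the round one at (348,190) on the round coaster. The square coaster is bare at (482,207). That's my last allowed view, so from here I'll rely on numbers.

```bash
cat > m2.py <<'E'
import sys,pickle
from h import *
from meas import circfit
f=sys.argv[1]; m=pickle.load(open(f+".pkl","rb"));I=cv2.imread(f"pics/{f}.png");H,s,v=cv2.split(cv2.cvtColor(I,cv2.COLOR_BGR2HSV))
C=((H>9)&(H<24)&(s>100)&(v>205)).astype(np.uint8); Wh=((s<60)&(v>185)).astype(np.uint8)
def hull(C,X,Y,z,r=.06):
    p=proj(m,[X,Y,z])[0]; k=np.linalg.norm(proj(m,[X,Y+r,z])[0]-p); M=np.zeros_like(C); cv2.circle(M,tuple(int(a) for a in p),int(k),1,-1); M&=C
    M=cv2.morphologyEx(cv2.morphologyEx(M,cv2.MORPH_CLOSE,np.ones((5,5))),cv2.MORPH_OPEN,np.ones((5,5)))
    c=max(cv2.findContours(M,0,1)[0],key=cv2.contourArea); print("  px",cv2.boundingRect(c),cv2.contourArea(c)); return onz(m,cv2.convexHull(c)[:,0],z)[:,:2]
def rect(P): return np.round(np.r_[cv2.minAreaRect((P*1000).astype(np.float32))[0],cv2.minAreaRect((P*1000).astype(np.float32))[1],cv2.minAreaRect((P*1000).astype(np.float32))[2]],1)
P=hull(C,.5806,-.0286,.005,.053);r=circfit(P,.044,P.mean(0));print("rc",r[0].round(4),np.median(r[1]))
P=hull(C,.5715,-.1855,.005,.07);print("sqc",rect(P))
P=hull(Wh,.5805,-.0286,.070,.032);r=circfit(P,.0275,P.mean(0));print("rlid",r[0].round(4),np.median(r[1]))
sx,sy,sz=map(float,sys.argv[2:5]);P=hull(Wh,sx,sy,sz,.042);print("sqlid",rect(P))
E
python3 m2.py w6 .583 .118 .108
```

```text
px (330, 202, 56, 56) 1008.5
rc [ 0.575  -0.0351] 0.002793540578783487
  px (432, 171, 97, 90) 6172.0
sqc [ 564.1 -179.    99.3  103.2   84.6]
  px (320, 163, 58, 53) 2341.0
rlid [ 0.5806 -0.0271] 0.0008453942831884408
  px (143, 155, 68, 58) 3453.0
sqlid [582.7 119.1  50.4  50.   84.7]
```

```bash
python3 - <<'E'
import pickle
from h import *
for f,b in(("w6",(425,160,540,255)),("w3",(247,176,345,266))):
    m=pickle.load(open(f+".pkl","rb"));I=cv2.imread(f"pics/{f}.png");I=cv2.medianBlur(I,5);x0,y0,x1,y1=b
    G=I[y0:y1,x0:x1,1].copy();t,M=cv2.threshold(G,0,1,cv2.THRESH_OTSU);H=cv2.cvtColor(I,cv2.COLOR_BGR2HSV)[y0:y1,x0:x1]
    M&=((H[...,0]<30)&(H[...,1]>90)).astype(np.uint8) if f=="w6" else 1
    M=cv2.morphologyEx(M,cv2.MORPH_OPEN,np.ones((9,9)))
    c=max(cv2.findContours(M,0,1)[0],key=cv2.contourArea);h=cv2.convexHull(c)[:,0]+[x0,y0]
    P=(onz(m,h,.005)[:,:2]*1000).astype(np.float32);print(f,t,cv2.boundingRect(c),cv2.minAreaRect(P))
    if f=="w6":
        q=onz(m,cv2.approxPolyDP(h.reshape(-1,1,2).astype(np.int32),8,True)[:,0],.005)[:,:2];print(q.round(4),cv2.approxPolyDP(h.reshape(-1,1,2).astype(np.int32),8,True)[:,0].tolist())
        q=onz(m,[(437,171),(516,172),(527,243),(445,242)],.005)[:,:2];print("hand",q.round(4),q.mean(0))
E
```

```text
w6 148.0 (13, 12, 89, 72) ((571.9481811523438, -185.82858276367188), (86.11203002929688, 83.75679016113281), 84.65687561035156)
[[ 0.6099 -0.23  ]
 [ 0.5266 -0.2213]
 [ 0.534  -0.1418]
 [ 0.6161 -0.1493]] [[508, 172], [526, 243], [451, 243], [438, 173]]
hand [[ 0.6188 -0.1489]
 [ 0.609  -0.2392]
 [ 0.5265 -0.2223]
 [ 0.5357 -0.1357]] [ 0.57247643 -0.18652091]
w3 174.0 (7, 0, 82, 84) ((576.59814453125, -186.56307983398438), (84.01210021972656, 92.6833267211914), 85.4317398071289)
```

Request:
send_rows:
  rows:
    - [0, 28, 2, 0, 0, 0.002]
    - [0, 28, 2, 0, 0, 0]
    - [0, 28, 2, 0, 0, 0]
    - [0, 0, 0, 0, 0, 0]
    - [0, 0, 0, 0, 0, 0]

```text
time: 13.65
tool_pos: [0.4964, 0.1243, 0.1771]
ee_rot: [3.14, -0.649, -0.094]
wrist_force: [0.1, -0.2, -1.2]
width: 0.0941
finger_force: 0.0
```

```bash
python3 go.py .5827 .119 .0685 .65 -.093
```

```text
dmm [  86.3   -5.3 -108.6] rot [ 0.001  -0.0008  0.0014] j [ 0.28 -0.39  2.01 -0.28  0.92  2.04] F [ 0.1 -0.2 -1.2] w 0.0941 t 13.65
```

Request:
send_rows:
  rows:
    - [16, -1, -20, 0, 0, 0]
    - [16, -1, -20, 0, 0, 0]
    - [16, -1, -20, 0, 0, 0]
    - [16, -1, -20, 0, 0, 0]
    - [14, -1, -18, 0, 0, 0]
    - [8, 0, -10, 0, 0, 0]
    - [0, 0, 0, 0, 0, 0]
    - [0, 0, 0, 0, 0, 0]

```text
time: 14.32
tool_pos: [0.5821, 0.1167, 0.0686]
ee_rot: [3.14, -0.648, -0.099]
wrist_force: [-0.3, 0.5, 0.5]
width: 0.0937
finger_force: 0.0
```

```bash
python3 go.py .5827 .119 .0685 .65 -.093
```

```text
dmm [ 0.6  2.3 -0.1] rot [ 0.0008 -0.0017  0.0062] j [ 0.2  -0.07  1.99 -0.32  0.62  2.08] F [-0.3  0.5  0.5] w 0.0937 t 14.3167
```

Request:
send_rows:
  rows:
    - [0, 1, 0, 0, 0, 0.003]
    - [0, 0, 0, 0, 0, 0]

```text
time: 14.48
tool_pos: [0.5829, 0.1197, 0.0716]
ee_rot: [-3.141, -0.653, -0.094]
wrist_force: [-0.3, -0.6, -0.2]
width: 0.0938
finger_force: 0.0
```

Request:
send_rows:
  rows:
    - [0, 0, 0, 0, 0, 0]
    - [0, 0, 0, 0, 0, 0]
    - [0, 0, 0, 0, 0, 0]
    - [0, 0, 0, 0, 0, 0]
    - [0, 0, 0, 0, 0, 0]
    - [0, 0, 0, 0, 0, 0]
    - [0, 0, 0, 0, 0, 0]
    - [0, 0, 0, 0, 0, 0]
  grip: 40

```text
time: 15.15
tool_pos: [0.5827, 0.1199, 0.0704]
ee_rot: [3.141, -0.652, -0.092]
wrist_force: [-0.7, -2.1, 2.4]
width: 0.0509
finger_force: 30.0
```

Request:
send_rows:
  rows:
    - [0, 0, 3, 0, 0, 0]
    - [0, 0, 8, 0, 0, 0]
    - [0, 0, 13, 0, 0, 0]
    - [0, 0, 13, 0, 0, 0]
    - [-8, 0, 8, 0, 0, 0]
    - [-18, 0, 4, 0, 0, 0]
    - [-22, 0, 0, 0, 0, 0]
    - [-22, 0, 0, 0, 0, 0]

```text
time: 15.82
tool_pos: [0.5112, 0.1202, 0.1187]
ee_rot: [-3.141, -0.649, -0.094]
wrist_force: [-0.6, 0.3, -3.2]
width: 0.0508
finger_force: 30.0
```

Request:
send_rows:
  rows:
    - [-22, 0, 0, 0, 0, 0]
    - [-14, -8, 0, 0, 0, 0]
    - [-6, -20, 0, 0, 0, 0]
    - [0, -30, 0, 0, 0, 0]
    - [0, -32, 0, 0, 0, 0]
    - [0, -32, 0, 0, 0, 0]
    - [0, -32, 0, 0, 0, 0]
    - [0, -32, 0, 0, 0, 0]

```text
time: 16.48
tool_pos: [0.4695, -0.0665, 0.1189]
ee_rot: [-3.141, -0.651, -0.091]
wrist_force: [0.5, -0.3, -3.9]
width: 0.0504
finger_force: 30.0
```

```bash
python3 go.py .572 -.186 .110 .65 -.096
```

```text
dmm [ 102.5 -119.5   -8.9] rot [-0.0003  0.0011 -0.0048] j [-0.39 -0.5   2.2   0.24  0.83  1.17] F [ 0.5 -0.3 -3.9] w 0.0504 t 16.4833
```

Request:
send_rows:
  rows:
    - [0, -32, 0, 0, 0, 0]
    - [0, -32, 0, 0, 0, 0]
    - [0, -28, 0, 0, 0, 0]
    - [5, -18, 0, 0, 0, 0]
    - [16, -8, 0, 0, 0, 0]
    - [22, -2, 0, 0, 0, 0]
    - [22, 0, -2, 0, 0, 0]
    - [20, 0, -4, 0, 0, 0]

```text
time: 17.15
tool_pos: [0.5563, -0.1862, 0.1131]
ee_rot: [3.141, -0.651, -0.093]
wrist_force: [-0.2, -0.5, -4.6]
width: 0.0505
finger_force: 30.0
```

Request:
send_rows:
  rows:
    - [11, 0, -6, 0, 0, 0]
    - [5, 0, -6, 0, 0, 0]
    - [0, 0, 0, 0, 0, 0]
    - [0, 0, 0, 0, 0, 0]

```text
time: 17.48
tool_pos: [0.5705, -0.1849, 0.0996]
ee_rot: [-3.14, -0.648, -0.093]
wrist_force: [-0.3, 0.4, -3.4]
width: 0.0506
finger_force: 30.0
```

```bash
python3 go.py .572 -.186 .0674 .65 -.094
python3 - <<'E'
from h import *
import pickle
m=optics.camera_model("wrist");o=sensors.get_obs();im=optics.snapshot("wrist")[:,:,::-1].copy();cv2.imwrite("pics/w7.png",im);pickle.dump(m,open("w7.pkl","wb"))
H,s,v=cv2.split(cv2.cvtColor(im,cv2.COLOR_BGR2HSV))
W=((s<60)&(v>185)).astype(np.uint8);z=o["tool_pos"][2]-.0624+.100
p=proj(m,[*o["tool_pos"][:2],z])[0];k=np.linalg.norm(proj(m,[o["tool_pos"][0],o["tool_pos"][1]+.04,z])[0]-p);M=np.zeros_like(W);cv2.circle(M,tuple(int(a) for a in p),int(k),1,-1);M&=W
M=cv2.morphologyEx(cv2.morphologyEx(M,cv2.MORPH_CLOSE,np.ones((7,7))),cv2.MORPH_OPEN,np.ones((25,25)))
c=max(cv2.findContours(M,0,1)[0],key=cv2.contourArea);P=(onz(m,cv2.convexHull(c)[:,0],z)[:,:2]*1000).astype(np.float32);print(p,cv2.boundingRect(c),cv2.minAreaRect(P),o["tool_pos"],sensors.get_obs()["tool_pos"],sensors.get_obs()["ee_rot"])
E
```

```text
dmm [  1.5  -1.1 -32.2] rot [-0.0017 -0.0016 -0.0023] j [-0.56 -0.11  1.96  0.42  0.74  0.87] F [-0.3  0.4 -3.4] w 0.0506 t 17.4833
[285.17935473 251.83255233] (203, 197, 159, 114) ((571.3607177734375, -183.4695587158203), (66.75552368164062, 49.2588996887207), 84.75625610351562) [ 0.5704792  -0.18493185  0.09957404] [ 0.5706402  -0.18528985  0.10036652] [-3.14039127 -0.64967962 -0.09308112]
```

Request:
send_rows:
  rows:
    - [0.7, -0.7, -7, 0, 0, 0]
    - [0, 0, -10, 0, 0, 0]
    - [0, 0, -7, 0, 0, 0]
    - [0, 0, -4, 0, 0, 0]
    - [0, 0, -1.5, 0, 0, 0]
    - [0, 0, -0.7, 0, 0, 0]
    - [0, 0, 0, 0, 0, 0]
    - [0, 0, 0, 0, 0, 0]

```text
time: 18.2
tool_pos: [0.5726, -0.1866, 0.0715]
ee_rot: [3.142, -0.652, -0.093]
wrist_force: [1.5, -0.8, -3.5]
width: 0.0505
finger_force: 30.0
```

Request:
send_rows:
  rows:
    - [0, 0, -0.7, 0, 0, 0]
    - [0, 0, 0, 0, 0, 0]

```text
time: 18.37
tool_pos: [0.5725, -0.1865, 0.0707]
ee_rot: [-3.142, -0.652, -0.093]
wrist_force: [-0.2, -0.9, -3.9]
width: 0.0504
finger_force: 30.0
```

Request:
send_rows:
  rows:
    - [0, 0, -0.7, 0, 0, 0]
    - [0, 0, -0.7, 0, 0, 0]
    - [0, 0, 0, 0, 0, 0]

```text
time: 18.62
tool_pos: [0.5722, -0.1864, 0.0688]
ee_rot: [-3.141, -0.651, -0.093]
wrist_force: [-0.4, 0.7, -3.8]
width: 0.0506
finger_force: 30.0
```

Request:
send_rows:
  rows:
    - [0, 0, -0.6, 0, 0, 0]
    - [0, 0, -0.6, 0, 0, 0]
    - [0, 0, 0, 0, 0, 0]

```text
time: 18.87
tool_pos: [0.5724, -0.1865, 0.0678]
ee_rot: [-3.141, -0.652, -0.093]
wrist_force: [0.2, 1.1, -4.1]
width: 0.0504
finger_force: 30.0
```

Request:
send_rows:
  rows:
    - [0, 0, -0.6, 0, 0, 0]
    - [0, 0, 0, 0, 0, 0]

```text
time: 19.03
tool_pos: [0.5726, -0.1866, 0.0677]
ee_rot: [-3.141, -0.653, -0.093]
wrist_force: [-1.1, -0.7, -1.8]
width: 0.0509
finger_force: 30.0
```

Request:
send_rows:
  rows:
    - [0, 0, -0.6, 0, 0, 0]
    - [0, 0, -0.5, 0, 0, 0]
    - [0, 0, 0, 0, 0, 0]

```text
time: 19.28
tool_pos: [0.5731, -0.1868, 0.0677]
ee_rot: [3.141, -0.654, -0.093]
wrist_force: [-2.7, 1.6, 4.6]
width: 0.0504
finger_force: 30.0
```

In contact. Releasing and backing out along the tool axis.

Request:
send_rows:
  rows:
    - [0, 0, 0, 0, 0, 0]
    - [0, 0, 0, 0, 0, 0]
    - [0, 0, 0, 0, 0, 0]
    - [0, 0, 0, 0, 0, 0]
    - [-3, 0.3, 4, 0, 0, 0]
    - [-9, 1, 12, 0, 0, 0]
    - [-18, 2, 24, 0, 0, 0]
    - [-18, 2, 24, 0, 0, 0]
  grip: 94

```text
time: 19.95
tool_pos: [0.5231, -0.1805, 0.1293]
ee_rot: [-3.139, -0.649, -0.094]
wrist_force: [0.6, -1.1, 0.1]
width: 0.0937
finger_force: 0.0
```

Request:
send_rows:
  rows:
    - [-18, 2, 24, 0, 0, 0]
    - [-18, 2, 24, 0, 0, 0]
    - [-15, 20, 10, 0, 0, 0]
    - [-15, 30, 10, 0, 0, 0]
    - [-5, 30, 0, 0, 0, 0]
    - [0, 0, 0, 0, 0, 0]
    - [0, 0, 0, 0, 0, 0]

```text
time: 20.53
tool_pos: [0.4532, -0.0958, 0.1989]
ee_rot: [3.14, -0.654, -0.089]
wrist_force: [0.4, 0.2, -0.6]
width: 0.094
finger_force: 0.0
```

```bash
python3 - <<'E'
from h import *
from meas import circfit
import pickle
m=optics.camera_model("wrist");im=optics.snapshot("wrist")[:,:,::-1].copy();cv2.imwrite("pics/w8.png",im);pickle.dump(m,open("w8.pkl","wb"))
print(sensors.get_obs()["tool_pos"])
E
python3 m2.py w8 .572 -.186 .105
python3 - <<'E'
from h import *
a=cv2.imread("pics/top0.png");b=optics.snapshot("top")[:,:,::-1].copy();cv2.imwrite("pics/top1.png",b)
d=(cv2.absdiff(a,b).max(2)>50).astype(np.uint8);d=cv2.morphologyEx(d,cv2.MORPH_OPEN,np.ones((3,3)))
n,l,s,c=cv2.connectedComponentsWithStats(d)
print([tuple(x[:5]) for x in s[1:] if x[4]>12 and x[1]<300])
E
```

```text
[ 0.45328231 -0.09682855  0.19840717]
  px (204, 166, 51, 64) 1078.0
rc [ 0.5806 -0.0293] 0.00016757287787667885
  px (311, 158, 19, 66) 633.0
sqc [ 576.  -152.8   22.6   85.9   81.9]
  px (180, 148, 51, 47) 1817.5
rlid [ 0.5807 -0.0271] 0.0009641112577567119
  px (339, 126, 57, 47) 2418.0
sqlid [ 572.3 -185.2   50.1   48.9   84.9]
[(np.int32(280), np.int32(189), np.int32(8), np.int32(5), np.int32(31)), (np.int32(289), np.int32(190), np.int32(7), np.int32(6), np.int32(32)), (np.int32(337), np.int32(192), np.int32(6), np.int32(11), np.int32(41)), (np.int32(324), np.int32(197), np.int32(3), np.int32(6), np.int32(18)), (np.int32(283), np.int32(205), np.int32(6), np.int32(4), np.int32(21)), (np.int32(328), np.int32(211), np.int32(8), np.int32(5), np.int32(35)), (np.int32(290), np.int32(232), np.int32(3), np.int32(8), np.int32(24)), (np.int32(295), np.int32(234), np.int32(47), np.int32(40), np.int32(721)), (np.int32(272), np.int32(243), np.int32(67), np.int32(92), np.int32(2627)), (np.int32(314), np.int32(244), np.int32(5), np.int32(7), np.int32(27)), (np.int32(304), np.int32(269), np.int32(11), np.int32(5), np.int32(47))]
```

```bash
python3 -c "
from bench import ticket
print(ticket.close_job())"
```

```text
the job is handed in; nothing more can be done
None
```

The swap is done and the job is handed in at about 20.6 s: both jars measured within about 2 mm of the middle of their own coasters, the square one parallel to its coaster's edges within about 0.01 rad, and a before/after top view showed no sign of the guard or anything else having moved.

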